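Turn the parts carousel to the inspection camera

TASK

Push the notched rim of the aluminium carousel round with a fingertip until the stepped steel nozzle stands squarely in front of the small inspection camera on the black breadboard, then let go and leave it at rest there. Do not touch, lift or shift the three loose parts standing on the carousel, do not knock the camera, and leave the jar and the screwdriver where they are.

Things in the scene. Friction and masses are not known exactly. Their poses are not given: they have to be found in the camera images.
- board: Black optical breadboard, fixed, 12 mm thick, top 12 mm above the table. Origin on the table surface on the carousel's upright axis, z up; its -x axis points from the carousel axis to the inspection camera (roughly towards the robot). It reaches 245 mm to -x, 185 mm to +x and 250 mm to either side of the origin.
- camera: Inspection camera fixed to the board: black box 44 mm wide, top 66 mm above the table, with a 32 mm round lens barrel that looks along the board's +x at the carousel. Origin on the carousel axis at the board's top, axes parallel to the board's; in the board's frame it fills x -242 to -168 mm, y -25 to +25 mm.
- carousel: Aluminium turntable: disc of 290 mm diameter, 22 mm thick, underside 30 mm and top 52 mm above the table, five notches in its rim. Turns either way, several turns, about its upright axis with about 2 N of push at the rim; stiff friction stops it at once when the push ends. Origin on the axis at the board's top, z up; its x axis turns with it.
- notch (a point): Middle of one rim notch, 131 mm from the axis, 41 mm above the table, at 36 degrees counterclockwise from the carousel's x axis; the other four follow every 72 degrees. Notches are open above, below and outwards: floor 113 mm from the axis, 32 mm deep, about 40 mm wide at the floor and 60 mm at the mouth, sides nearly radial. A fingertip goes in from above and pushes on a side.
- nozzle: The part to bring round: stepped round steel nozzle, 46 mm tall, the tallest on the carousel: foot 38 mm diameter, 14 mm high, then 26 mm diameter to 30 mm, then a cone narrowing to 12 mm. Loose on one of three round grey seats 62 mm from the carousel axis, 120 degrees apart. Origin at the centre of its underside. It faces the camera when straight on the board's -x side of the axis.
- collar: Plain steel ring, outer diameter 40 mm, bore 24 mm, 18 mm high, loose on another of the seats. Origin at the centre of its underside.
- block: Square steel block 32 x 32 mm, 28 mm high, loose on the remaining seat. Origin at the centre of its underside.
- jar: Bystander: small clear jar with a white cap, 40 mm diameter, 50 mm tall, standing loose on the breadboard to the board's +y side of the carousel. Origin at the centre of its underside.
- driver: Bystander: screwdriver with a grey handle, 150 mm long, lying loose on the breadboard to the board's -y side of the carousel. Origin under its middle, x axis along it towards the tip.
Not all that is in view belongs to the job. Leave any purple look-alike of the collar alone.

How it is judged:
At the end, for the whole second after the job is handed in: The nozzle stands in front of the camera, within 10 mm sideways of the line from the carousel axis to the lens; the carousel is at rest; all three parts stand upright on it, 52 to 72 mm from its axis; jar and screwdriver are within 20 mm of where they were (y of nozzle in the frame of board between -0.01 and 0.01 m and x of nozzle in the frame of board below -0.045 m and angular speed of carousel below 0.05 rad/s and horizontal distance between nozzle and carousel between 0.052 and 0.072 m and angle between each of nozzle, collar, block's own z axis and vertical below 0.1 rad and height (world z) of nozzle between 0.047 and 0.057 m and horizontal distance between collar and carousel between 0.052 and 0.072 m and height (world z) of collar between 0.047 and 0.057 m and horizontal distance between block and carousel between 0.052 and 0.072 m and height (world z) of block between 0.047 and 0.057 m and distance of each of jar, driver from where it was at the start of the episode below 0.02 m); the robot touches nothing.
It fails at once if a part on the carousel is touched by the robot (contact force between any of the fingers, the arm and nozzle above 0.5 N or contact force between any of the fingers, the arm and collar above 0.5 N or contact force between any of the fingers, the arm and block above 0.5 N).
It fails at once if a part on the carousel is lifted, tipped or shifted off its seat (height (world z) of any of nozzle, collar, block above 0.06 m or angle between any of nozzle, collar, block's own z axis and vertical above 0.25 rad or horizontal distance between any of nozzle, collar, block and carousel above 0.075 m or horizontal distance between any of nozzle, collar, block and carousel below 0.049 m).
It fails at once if the camera is knocked (contact force between any of the fingers, the arm and camera above 3 N).
It fails at once if jar or screwdriver is moved more than 30 mm (distance of any of jar, driver from where it was at the start of the episode above 0.03 m).
It also fails if it takes over 64 s, if anything falls off the work surface, if the arm or the gripper's body presses on something with over 40 N, if the wrist force passes 120 N, or if a joint passes its speed limit or range.

ROBOT

A 6-joint arm with a two-finger parallel gripper is mounted at the origin on the work surface. World frame = base frame: x ahead of the robot, y to its left, z up, the work surface at z = 0. Lengths are in m, angles in rad, forces in N, time in s.
With the tool pointing down it reaches from about 0.375 to 0.9 m from the base axis. Payload 3.1 kg.
Tool frame: the origin (TCP) lies at the very end of the fingers, on their centre line; the grasp point (between the pads) lies 19 mm behind it; z points along the fingers, y is the direction in which the jaws open and shut (so a half turn about z gives the same grasp; the last joint's range is limited). The gripper opens to 87 mm and grips with 3 to 60 N. Pads are 19 mm wide; open, the fingers measure 117 mm over their backs; the gripper's body (75 mm by 190 mm) begins 51 mm behind the grasp point.
Start: joints at [-1.409, 0.527, 1.433, -0, 1.181, -0.178], TCP at [0.208, -0.589, 0.223] pointing down, gripper open.
Joint ranges: [-3.08, 3.08], [-0.75, 2.2], [0.22, 2.44], [-1.43, 4.57], [0, 2.65], [-2.85, 2.85]. Speed limits (rad/s): [2.79, 2.79, 3.14, 3.14, 3.14, 3.14].

INTERFACE

Orientations are given as a unit quaternion [x, y, z, w].
In Python, from rig import robot gives the robot as it stands. The module is installed in compiled form; this text tells all that it offers.
- The arm moves only by the tool carry_out, never from a script. Its argument "series" is a list of rows, each a list of 7 numbers: the shift along the tool's x, y, z in mm, then the turn, a rotation vector about the tool's x, y, z in degrees, then the gripper command: -1 is shut, 1 is fully open, values between are in proportion. In form: [[tx, ty, tz, rx, ry, rz, claw], ...]. A call has 1 to 8 rows; each row is the pose to reach, as a shift and turn from the pose measured when the call began, along the tool's axes at that moment; what a row does not reach only later rows make up. A row lasts 1/8 s, in which the tool goes at most 62.5 mm and 10.7 degrees, less where a joint would pass 70% of its speed; a pose out of reach is approached as far as the arm can. A call with a gripper value outside its range is refused whole. The fingers move at their own pace and stop on an object; "force" is the grip in N (left out, the last holds). Time passes only in rows, so rows that repeat a pose let the fingers close. It gives the time, the measured TCP pose, the force and the opening at its end, in the units of the state.
- robot.get_obs(): the state, without advancing time (a new reading comes with each control period).
- robot.camera(name): name is "scene" or "top" or "wrist"; returns a dict with "pixels" (384x512x3 uint8, red, green, blue), "fx", "fy", "cx", "cy" (pixels), "k1" (the pictures are not rectified: a ray, as slopes to the right and down, at radius r is drawn at 1 + k1 r^2 times it, then the intrinsics apply), "position" and "attitude" of the camera in the world. Camera axes: x right, y down, z forward; pixel columns grow to the right and rows downward; lengths in m; the calibration is good to about 2 mm. A picture is of the moment at which its call begins. There is no depth.
- robot.hand_in(): hands the job in, once; it reports no verdict.
The state is a dict: "time": time; "q": joint angles; "joint_velocities": joint speeds; "joint_torque": joint torques, N m; "position": TCP position; "tool_rot": TCP orientation; "ft_force": force on the tool from outside, world axes, zero at the start; "moment": the same for the moment, N m; "grip_width": finger opening in m.
Only numpy, scipy, OpenCV 4.12 (cv2) and the standard library are available. Lean on these libraries where they do the work, as an engineer would, in place of code of your own. Each camera call takes 0.05 s, during which the arm holds its last target.

## Working session

There is one attempt and no reset: what is moved stays moved. The work goes in short steps, Python scripts to look and compute and a tool call to move; the robot and the scene stay as the last step left them, time stands still between calls to the robot, and variables do not carry over. Pictures are saved under pics/ and viewed, and the job is handed in when it is done.

Besides the shell and the picture viewer there is one more tool, called after ">>>" in YAML: its name, and indented under it one key for each argument. carry_out: Moves the arm, as the interface text tells. Its arguments: {"type":"object","properties":{"series":{"type":"array"},"force":{"type":"number"}},"required":["series"]}

```bash
mkdir -p pics; cat > h.py <<'E'
import numpy as np, cv2
from rig import robot
from scipy.spatial.transform import Rotation as R
def rot(a):
    a=np.array(a,float)
    return a if a.shape==(3,3) else R.from_quat(a).as_matrix()
def cam(n):
    c=robot.camera(n); c['R']=rot(c['attitude']); c['p']=np.array(c['position']); return c
def save(c,f): cv2.imwrite('pics/'+f,cv2.cvtColor(c['pixels'],cv2.COLOR_RGB2BGR))
def ray(c,u,v):
    K=np.array([[c['fx'],0,c['cx']],[0,c['fy'],c['cy']],[0,0,1.]])
    p=cv2.undistortPoints(np.array([[[u,v]]],float),K,np.array([c['k1'],0,0,0.]))[0,0]
    return c['R']@np.array([p[0],p[1],1])
def onz(c,u,v,z):
    d=ray(c,u,v); return c['p']+d*(z-c['p'][2])/d[2]
def proj(c,P):
    q=c['R'].T@(np.array(P)-c['p']); x,y=q[0]/q[2],q[1]/q[2]; s=1+c['k1']*(x*x+y*y)
    return c['fx']*x*s+c['cx'],c['fy']*y*s+c['cy']
E
python3 - <<'E'
from h import *
for n in ['scene','top','wrist']:
    c=cam(n); save(c,n+'0.png'); print(n,c['p'],c['R'].round(3).tolist(),c['fx'],c['k1'])
print(robot.get_obs())
E
```

```text
scene [1.42830759 0.31934152 0.61659308] [[-0.397, 0.488, -0.777], [0.918, 0.218, -0.332], [0.007, -0.845, -0.534]] 473.3491375367567 0.002223171773492818
top [ 0.46765928 -0.03000353  1.01701185] [[-0.025, -0.987, 0.158], [-1.0, 0.024, -0.009], [0.005, -0.158, -0.987]] 390.6011913007523 -0.13802618178361803
wrist [ 0.27293207 -0.56634088  0.38304472] [[0.334, -0.912, -0.238], [-0.942, -0.323, -0.084], [-0.0, 0.253, -0.967]] 283.9633902914721 -0.056403295368734695
{'time': 0.15, 'q': array([-1.40947829e+00,  5.28275523e-01,  1.43361672e+00, -1.79951173e-05,
        1.18140242e+00, -1.78511404e-01]), 'joint_velocities': array([-4.81835286e-05, -2.88061447e-03, -4.10437816e-03, -6.33544677e-04,
        6.07536059e-05, -2.51237773e-04]), 'joint_torque': array([ 7.09874130e-04, -4.40431130e+01, -1.76842028e+01,  6.33608457e-02,
        5.52656525e-02, -1.08049894e-04]), 'position': array([ 0.20825221, -0.58868057,  0.22177958]), 'tool_rot': array([ 9.85598255e-01,  1.69101610e-01, -1.00503486e-06, -8.51046551e-04]), 'ft_force': array([ 0.3436719 , -0.94489335, -0.22427405]), 'moment': array([-0.02521413, -0.00716133,  0.04262778]), 'grip_width': 0.0872456844539794}
```

View pics/top0.png

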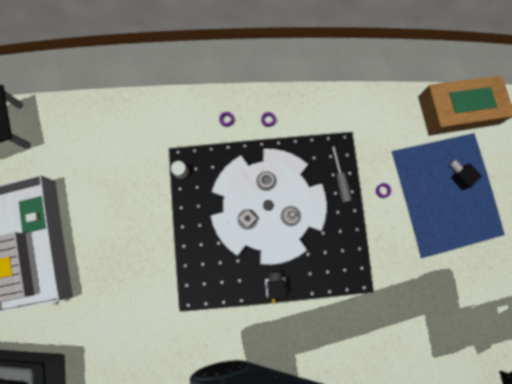

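View pics/scene0.png

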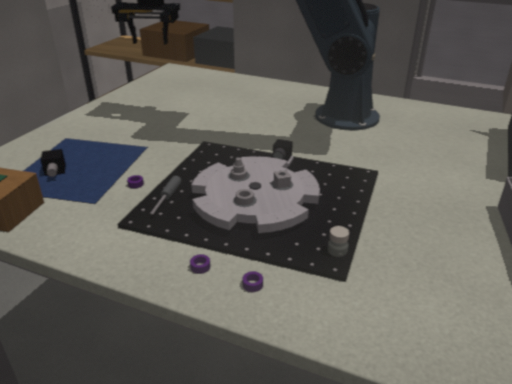

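```bash
python3 - <<'E'
from h import *
c=cam('top'); im=cv2.cvtColor(c['pixels'],cv2.COLOR_RGB2BGR)
t=cv2.resize(im[125:315,160:380],None,fx=3.6,fy=3,interpolation=cv2.INTER_CUBIC)
t=cv2.resize(im[130:310,165:375],None,fx=3.3,fy=3.3,interpolation=cv2.INTER_CUBIC);cv2.imwrite('pics/topc.png',t)
s=cam('scene'); im2=cv2.cvtColor(s['pixels'],cv2.COLOR_RGB2BGR)
cv2.imwrite('pics/scenec.png',cv2.resize(im2[135:260,140:380],None,fx=3.3,fy=3.3,interpolation=cv2.INTER_CUBIC))
# board outline
hsv=cv2.cvtColor(im,cv2.COLOR_BGR2HSV)
m=((hsv[...,1]<40)&(hsv[...,2]>130)).astype(np.uint8)
mm=np.zeros_like(m); mm[140:275,200:335]=m[140:275,200:335]
cs,_=cv2.findContours(mm,cv2.RETR_EXTERNAL,cv2.CHAIN_APPROX_NONE); k=max(cs,key=cv2.contourArea)
print(cv2.contourArea(k))
P=np.array([onz(c,*p[0].astype(float),0.052)[:2] for p in k])
# fit circle robustly on outer points
from scipy.optimize import least_squares
ctr=P.mean(0); sel=np.ones(len(P),bool)
for i in range(6):
    r=least_squares(lambda a:np.hypot(*(P[sel]-a).T)-.145,ctr,loss='soft_l1',f_scale=.002); ctr=r.x
    sel=abs(np.hypot(*(P-ctr).T)-.145)<.006
print('ctr',ctr,sel.sum(),len(P),np.hypot(*(P[sel]-ctr).T).mean())
d=np.hypot(*(P-ctr).T); a=np.degrees(np.arctan2(*(P-ctr).T[::-1]))
n=d<.132; z=np.exp(5j*np.radians(a[n])).mean(); print('notch phase',np.degrees(np.angle(z))/5,abs(z))
E
```

```text
9108.5
ctr [ 0.59222463 -0.05955667] 233 395 0.14427876912181234
notch phase 14.944648709559004 0.7243838811076226
```

View pics/topc.png

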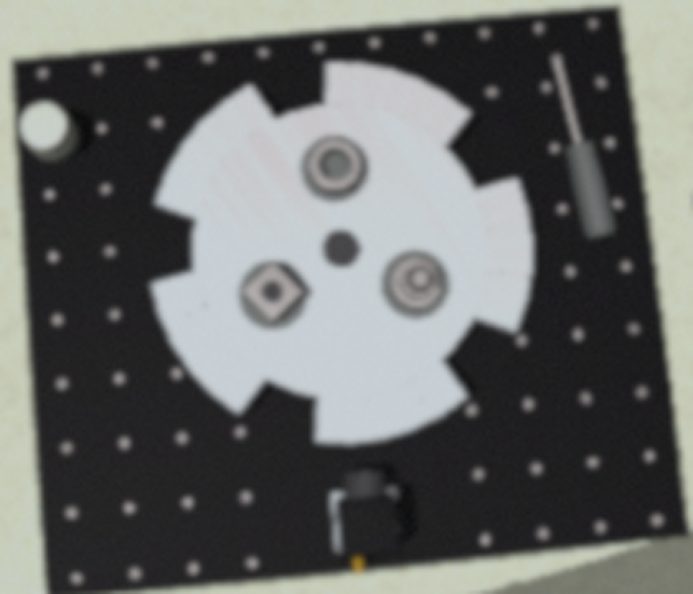

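View pics/scenec.png

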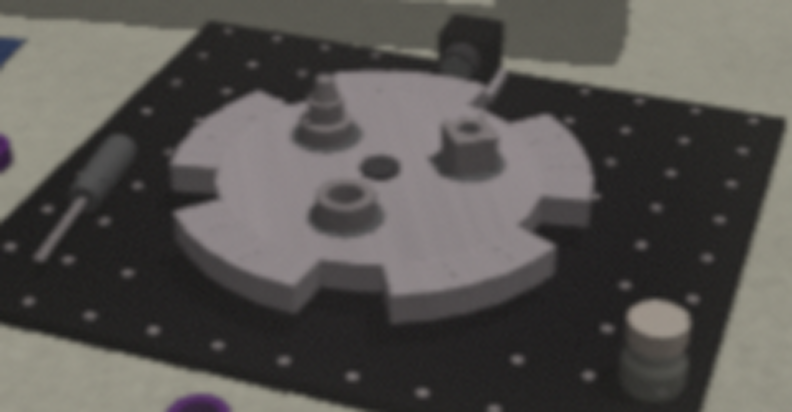

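```bash
cat > meas.py <<'E'
from h import *
from scipy.optimize import least_squares
def circ(c,gray,u0,v0,rmax,thr,z):
    m=((gray<thr)).astype(np.uint8); y,x=np.mgrid[:m.shape[0],:m.shape[1]]
    m[(x-u0)**2+(y-v0)**2>rmax**2]=0
    cs,_=cv2.findContours(m,cv2.RETR_EXTERNAL,cv2.CHAIN_APPROX_NONE); k=max(cs,key=cv2.contourArea)
    (e,ax,an)=cv2.minAreaRect(cv2.convexHull(k)) if len(k)<5 else cv2.fitEllipse(k)
    return e,ax,onz(c,*e,z)
E
python3 - <<'E'
from meas import *
c=cam('top'); g=cv2.GaussianBlur(cv2.cvtColor(c['pixels'],cv2.COLOR_RGB2GRAY),(3,3),0)
for n,u,v,r in [('hub',268,205.5,8),('noz',290.8,215.5,13),('collar',266.5,180,13),('block',247.6,218.5,13)]:
    for t in (150,165): print(n,t,*[np.round(q,3) for q in circ(c,g,u,v,r,t,.052)])
cor=[(169.2,148.8),(352.3,132.4),(373.5,292),(180,309.7)]
W=np.array([onz(c,*q,.012)[:2] for q in cor]);print(W.round(4).tolist())
B=np.array([(.185,.25),(.185,-.25),(-.245,-.25),(-.245,.25)])
b0,w0=B.mean(0),W.mean(0); z=np.sum(np.conj((B-b0)@[1,1j])*((W-w0)@[1,1j])); th=np.angle(z)
Rm=np.array([[np.cos(th),-np.sin(th)],[np.sin(th),np.cos(th)]]); print('yaw',np.degrees(th),'orig',w0-Rm@b0,'res',(W-(B@Rm.T+w0-Rm@b0)).round(4).tolist())
s=cam('scene');
print([np.round(proj(s,(*(w0-Rm@b0),.052)),1)])
E
```

```text
hub 150 [267.947 204.928] [10.199 10.602] [ 0.592 -0.06   0.052]
hub 165 [268.052 204.877] [10.981 11.221] [ 0.593 -0.06   0.052]
noz 150 [290.484 215.69 ] [18.583 18.925] [ 0.564 -0.115  0.052]
noz 165 [290.465 215.674] [19.439 19.94 ] [ 0.564 -0.115  0.052]
collar 150 [266.106 180.884] [18.012 18.75 ] [ 0.653 -0.057  0.052]
collar 165 [265.999 180.644] [19.083 19.979] [ 0.654 -0.057  0.052]
block 150 [247.546 218.907] [17.203 18.354] [ 0.559 -0.008  0.052]
block 165 [247.598 218.812] [19.853 20.501] [ 0.559 -0.008  0.052]
[[0.755, 0.1987], [0.7896, -0.2953], [0.3658, -0.3255], [0.3353, 0.1685]]
yaw 3.9051296703181277 orig [ 0.59137105 -0.06131823] res [[-0.0039, -0.002], [-0.0033, 0.0029], [0.0018, 0.002], [0.0054, -0.0029]]
[array([254.7, 185.4])]
```

```bash
cat >> meas.py <<'E'
C=np.array([.5922,-.060])
def notches(c,g,C=C,r=.131):
    a=np.arange(0,360,.5); 
    I=np.array([cv2.getRectSubPix(g,(1,1),tuple(map(float,proj(c,(C[0]+r*np.cos(np.radians(t)),C[1]+r*np.sin(np.radians(t)),.052)))))[0,0] for t in a])
    d=I<130; out=[]
    s=np.argmin(d); d2=np.roll(d,-s); a2=np.roll(a,-s)
    i=0
    while i<len(d2):
        if d2[i]:
            j=i
            while j<len(d2) and d2[j]: j+=1
            out.append((round((a2[i]+(j-i-1)*.25)%360,1),(j-i)*.5)); i=j
        else: i+=1
    return out
E
python3 - <<'E'
from meas import *
c=cam('top'); g=cv2.cvtColor(c['pixels'],cv2.COLOR_RGB2GRAY)
for r in (.125,.131,.138): print(notches(c,g,r=r))
# camera box / lens: orange mark & silver; project predicted line
th=np.radians(183.9)
for d in (.145,.17,.24): print(d,proj(c,(C[0]+d*np.cos(th),C[1]+d*np.sin(th),.045)))
print(robot.get_obs()['time'])
E
```

```text
[(np.float64(15.0), 21.5), (np.float64(87.0), 21.5), (np.float64(158.5), 21.5), (np.float64(230.8), 22.0), (np.float64(303.0), 21.5)]
[(np.float64(15.0), 22.5), (np.float64(86.8), 22.0), (np.float64(158.8), 22.0), (np.float64(230.8), 22.0), (np.float64(303.0), 22.5)]
[(np.float64(15.2), 23.0), (np.float64(86.8), 23.0), (np.float64(158.8), 23.0), (np.float64(230.8), 23.0), (np.float64(303.0), 23.5)]
0.145 (np.float64(273.5728427005393), np.float64(263.5273840795893))
0.17 (np.float64(274.5540152142402), np.float64(273.72651574130657))
0.24 (np.float64(277.30903023875277), np.float64(302.45370148995204))
0.4
```

>>> carry_out:
  series:
    - [20, -11, 0, 0, 0, 0, -1]
    - [60, -32, 0, 0, 0, 0, -1]
    - [107, -57, 0, 0, 0, 1, -1]
    - [155, -83, 0, 0, 0, 2, -1]
    - [203, -109, 0, 0, 0, 3, -1]
    - [251, -135, 0, 0, 0, 4.6, -1]
    - [299, -160, 0, 0, 0, 4.6, -1]
    - [335, -180, 0, 0, 0, 4.6, -1]
  force: 20

```text
time: 1.4
position: [0.4655, -0.3042, 0.2227]
tool_rot: [0.991, 0.13, 0.0, -0.001]
ft_force: [0.7, 0.1, -0.7]
grip_width: 0.0151
```

>>> carry_out:
  series:
    - [20, -13, 0, 0, 0, 0, -1]
    - [60, -38, 0, 0, 0, 0, -1]
    - [108, -69, 0, 0, 0, 0, -1]
    - [160, -102, 0, 0, 0, 0, -1]
    - [212, -136, 0, 0, 0, 0, -1]
    - [262, -168, 0, 0, 0, 0, -1]
    - [300, -192, 0, 0, 0, 0, -1]
    - [317, -203, 0, 0, 0, 0, -1]

```text
time: 2.4
position: [0.7198, -0.0215, 0.2227]
tool_rot: [0.991, 0.132, 0.0, -0.001]
ft_force: [-0.7, -0.1, -0.3]
grip_width: 0.0005
```

```bash
python3 - <<'E'
from h import *
c=cam('wrist'); o=robot.get_obs(); print(o['time'],o['position'],o['tool_rot'],o['grip_width'])
for P in [(*o['position'],),(o['position'][0],o['position'][1],.052)]: print(proj(c,P))
save(c,'w1.png'); save(cam('top'),'t1.png')
E
```

```text
2.45 [ 0.72092261 -0.02014183  0.22264197] [ 0.99115998  0.13265752  0.00102431 -0.00167924] 0.0007134243745545597
(np.float64(245.80924453396983), np.float64(232.27246770164862))
(np.float64(247.2329882048649), np.float64(176.89785036700212))
```

View pics/w1.png

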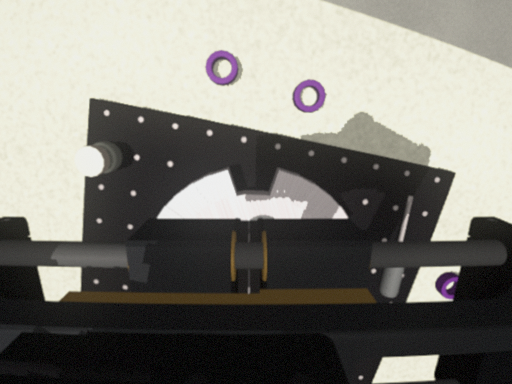

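View pics/t1.png

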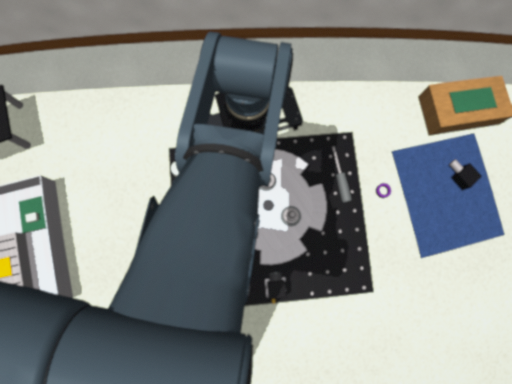

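>>> carry_out:
  series:
    - [-2.6, 5.5, 10, 0, 0, 0, -1]
    - [-2.6, 5.5, 30, 0, 0, 0, -1]
    - [-2.6, 5.5, 55, 0, 0, 0, -1]
    - [-2.6, 5.5, 80, 0, 0, 0, -1]
    - [-2.6, 5.5, 102, 0, 0, 0, -1]
    - [-2.6, 5.5, 115, 0, 0, 0, -1]
    - [-2.6, 5.5, 120, 0, 0, 0, -1]
    - [-2.6, 5.5, 120, 0, 0, 0, -1]

```text
time: 3.5
position: [0.7185, -0.0282, 0.1028]
tool_rot: [0.991, 0.132, 0.0, -0.001]
ft_force: [0.3, -0.6, 0.2]
grip_width: 0.0005
```

```bash
python3 - <<'E'
from h import *
c=cam('wrist'); o=robot.get_obs(); print(o['time'],o['position'],o['tool_rot'],o['ft_force'])
save(c,'w2.png'); s=cam('scene'); cv2.imwrite('pics/s2.png',cv2.cvtColor(cv2.resize(s['pixels'][100:290,130:390],None,fx=3,fy=3,interpolation=2),4))
E
```

```text
3.55 [ 0.71889504 -0.02809622  0.1032976 ] [ 9.91206167e-01  1.32321324e-01  7.12653015e-04 -9.45655211e-04] [-0.1970232   0.41518302 -0.15429798]
```

View pics/w2.png

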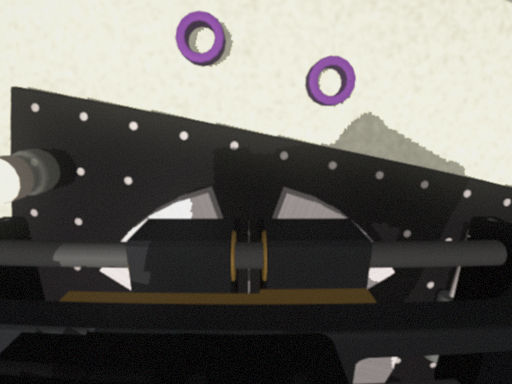

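View pics/s2.png

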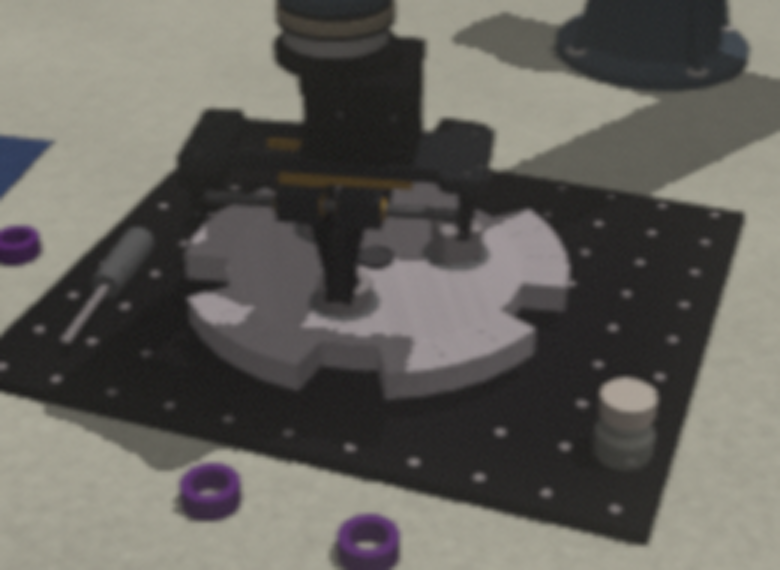

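>>> carry_out:
  series:
    - [1, -1, 8, 0, 0, 0, -1]
    - [1, -1, 22, 0, 0, 0, -1]
    - [1, -1, 36, 0, 0, 0, -1]
    - [1, -1, 48, 0, 0, 0, -1]
    - [1, -1, 57, 0, 0, 0, -1]
    - [1, -1, 61, 0, 0, 0, -1]
    - [1, -1, 61, 0, 0, 0, -1]

```text
time: 4.47
position: [0.7199, -0.0267, 0.0423]
tool_rot: [0.991, 0.132, 0.001, -0.001]
ft_force: [0.1, 0.4, -0.2]
grip_width: 0.0007
```

```bash
cat > plan.py <<'E'
# rows for arc motion about the axis: finger angle deltas (deg, world, negative = clockwise)
import sys
from meas import *
o=robot.get_obs(); p=o['position']; Rt=rot(o['tool_rot']); d=p[:2]-C
r=np.hypot(*d); f=np.degrees(np.arctan2(d[1],d[0])); print('t',o['time'],'r',r,'ang',f,'z',p[2],'toolx',np.degrees(np.arctan2(Rt[1,0],Rt[0,0])),'F',o['ft_force'].round(1))
R0=.132; Z=.042
for a in sys.argv[1:]:
    t=np.radians(f+float(a)); w=np.array([C[0]+R0*np.cos(t),C[1]+R0*np.sin(t),Z])-p
    rz=np.degrees(np.arctan2(Rt[1,0],Rt[0,0]))-(f+float(a))
    print(a,(Rt.T@w*1000).round(1),round(rz,1))
E
python3 plan.py -2 -5 -8 -12 -16 -20 -24 -28
```

```text
t 4.475 r 0.1319375938206626 ang 14.618837538853802 z 0.042300597069365786 toolx 15.214676982551767 F [ 0.1  0.4 -0.2]
-2 [-0.1  4.6  0.3] 2.6
-5 [-0.6 11.5  0.3] 5.6
-8 [-1.4 18.4  0.3] 8.6
-12 [-3.1 27.4  0.3] 12.6
-16 [-5.4 36.3  0.2] 16.6
-20 [-8.4 45.1  0.2] 20.6
-24 [-11.9  53.6   0.2] 24.6
-28 [-16.   61.8   0.2] 28.6
```

>>> carry_out:
  series:
    - [0, 4.6, 0, 0, 0, 2.6, -1]
    - [-0.6, 11.5, 0, 0, 0, 5.6, -1]
    - [-1.4, 18.4, 0, 0, 0, 8.6, -1]
    - [-3.1, 27.4, 0, 0, 0, 12.6, -1]
    - [-5.4, 36.3, 0, 0, 0, 16.6, -1]
    - [-8.4, 45.1, 0, 0, 0, 20.6, -1]
    - [-11.9, 53.6, 0, 0, 0, 24.6, -1]
    - [-16, 61.8, 0, 0, 0, 28.6, -1]

```text
time: 5.48
position: [0.7214, -0.0899, 0.0431]
tool_rot: [0.993, -0.118, 0.002, -0.002]
ft_force: [-0.6, 2.3, -0.3]
grip_width: 0.0005
```

```bash
python3 plan.py -4 -8 -12 -16 -20 -24 -27 -29; python3 - <<'E'
from meas import *
c=cam('top'); save(c,'t3.png'); print(notches(c,cv2.cvtColor(c['pixels'],cv2.COLOR_RGB2GRAY)))
s=cam('scene'); cv2.imwrite('pics/s3.png',cv2.cvtColor(cv2.resize(s['pixels'][100:290,130:390],None,fx=3,fy=3,interpolation=2),4))
E
```

```text
t 5.475 r 0.13262374520307993 ang -13.025007097685705 z 0.04312469152128737 toolx -13.530343586766538 F [-0.6  2.3 -0.3]
-4 [-0.9  9.2  1.1] 3.5
-8 [-1.7 18.4  1. ] 7.5
-12 [-3.3 27.5  1. ] 11.5
-16 [-5.4 36.4  1. ] 15.5
-20 [-8.2 45.2  0.9] 19.5
-24 [-11.6  53.8   0.9] 23.5
-27 [-14.5  60.1   0.9] 26.5
-29 [-16.6  64.1   0.8] 28.5
[(np.float64(61.2), 32.0), (np.float64(162.2), 161.0), (np.float64(281.8), 24.0), (np.float64(351.2), 91.0)]
```

View pics/t3.png

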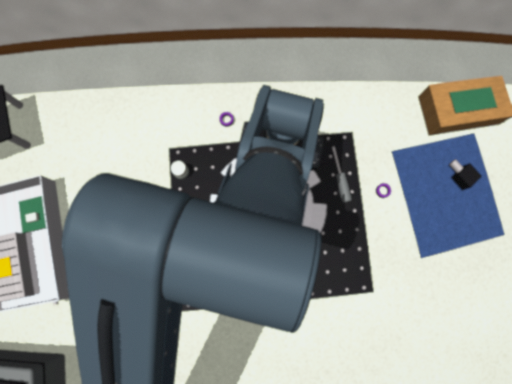

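View pics/s3.png

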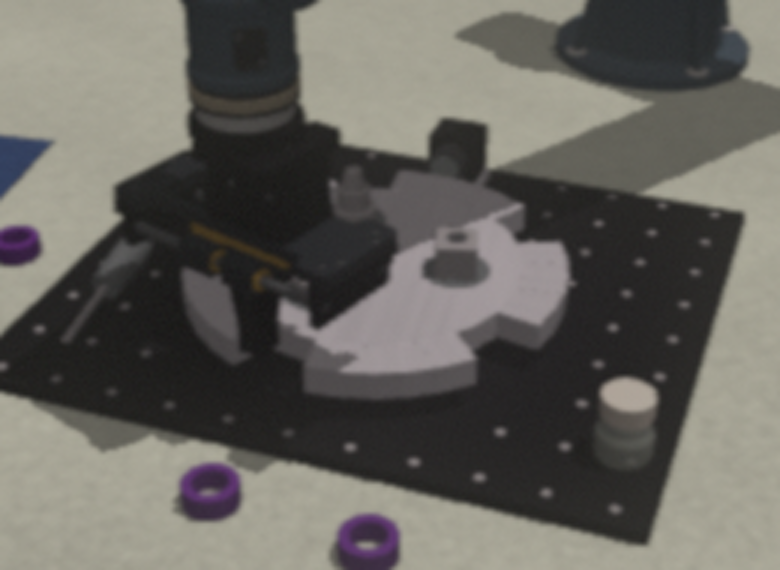

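>>> carry_out:
  series:
    - [-0.9, 9.2, 1, 0, 0, 3.5, -1]
    - [-1.7, 18.4, 1, 0, 0, 7.5, -1]
    - [-3.3, 27.5, 1, 0, 0, 11.5, -1]
    - [-5.4, 36.4, 1, 0, 0, 15.5, -1]
    - [-8.2, 45.2, 1, 0, 0, 19.5, -1]
    - [-11.6, 53.8, 1, 0, 0, 23.5, -1]
    - [-14.5, 60.1, 1, 0, 0, 26.5, -1]
    - [-16.6, 64.1, 1, 0, 0, 28.5, -1]

```text
time: 6.58
position: [0.6906, -0.1494, 0.0425]
tool_rot: [0.934, -0.358, 0.002, -0.002]
ft_force: [0.3, 1.9, -0.1]
grip_width: 0.0005
```

```bash
python3 plan.py -2 -4 -6 -7 -8 -9 -10; python3 - <<'E'
from meas import *
c=cam('top'); save(c,'t4.png'); print(notches(c,cv2.cvtColor(c['pixels'],cv2.COLOR_RGB2GRAY)))
s=cam('scene'); cv2.imwrite('pics/s4.png',cv2.cvtColor(cv2.resize(s['pixels'][100:290,130:390],None,fx=3,fy=3,interpolation=2),4))
E
```

```text
t 6.575 r 0.1329571467613973 ang -42.232246054090496 z 0.04252290570743749 toolx -41.95799398158299 F [ 0.3  1.9 -0.1]
-2 [-1.1  4.6  0.5] 2.3
-4 [-1.3  9.2  0.5] 4.3
-6 [-1.7 13.8  0.5] 6.3
-7 [-2.  16.1  0.4] 7.3
-8 [-2.3 18.4  0.4] 8.3
-9 [-2.7 20.6  0.4] 9.3
-10 [-3.1 22.9  0.4] 10.3
[(np.float64(36.2), 21.0), (np.float64(211.0), 275.5)]
```

View pics/t4.png

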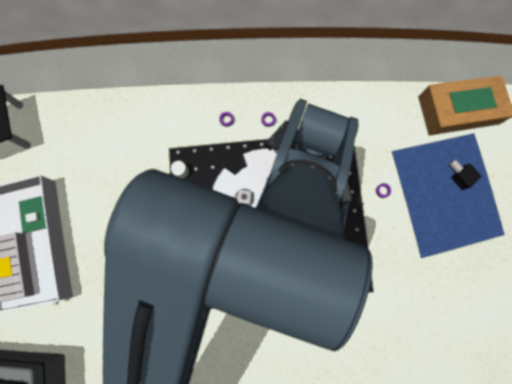

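View pics/s4.png

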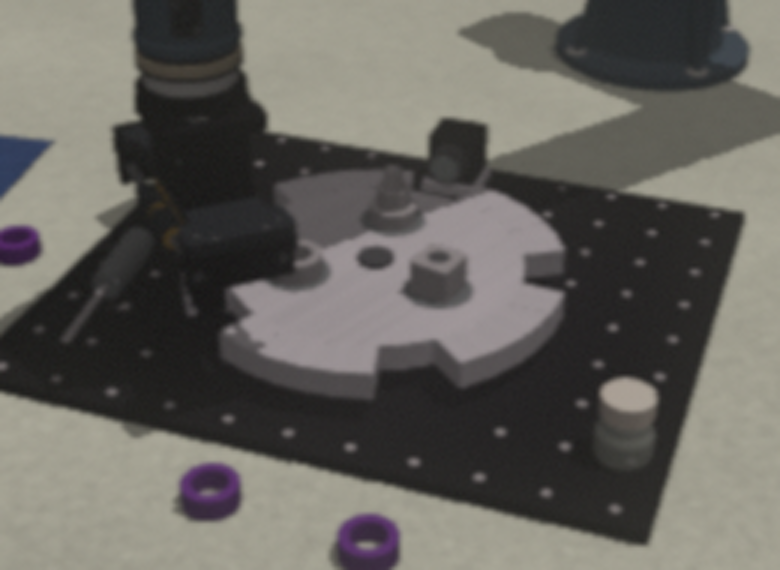

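>>> carry_out:
  series:
    - [-1.1, 4.6, 0.5, 0, 0, 2.3, -1]
    - [-1.3, 9.2, 0.5, 0, 0, 4.3, -1]
    - [-1.7, 13.8, 0.5, 0, 0, 6.3, -1]
    - [-2, 16.5, 0.5, 0, 0, 7.5, -1]
    - [-2.3, 18.4, 0.5, 0, 0, 8.3, -1]
    - [-2.3, 18.4, 0.5, 0, 0, 8.3, -1]

```text
time: 7.42
position: [0.676, -0.1624, 0.0417]
tool_rot: [0.906, -0.424, 0.001, -0.001]
ft_force: [2.2, 1.4, 1.0]
grip_width: 0.0007
```

```bash
python3 plan.py 0 2 4 6; python3 - <<'E'
from meas import *
c=cam('top'); print(notches(c,cv2.cvtColor(c['pixels'],cv2.COLOR_RGB2GRAY)))
s=cam('scene'); cv2.imwrite('pics/s5.png',cv2.cvtColor(cv2.resize(s['pixels'][100:290,130:390],None,fx=3,fy=3,interpolation=2),4))
E
```

```text
t 7.425 r 0.13236745906372135 ang -50.70358955677073 z 0.04165916171829542 toolx -50.218345987399026 F [2.2 1.4 1. ]
0 [-0.4 -0.  -0.3] 0.5
2 [-0.4 -4.6 -0.3] -1.5
4 [-0.6 -9.2 -0.3] -3.5
6 [ -1.  -13.8  -0.3] -5.5
[(np.float64(27.5), 21.5), (np.float64(204.8), 267.0)]
```

View pics/s5.png

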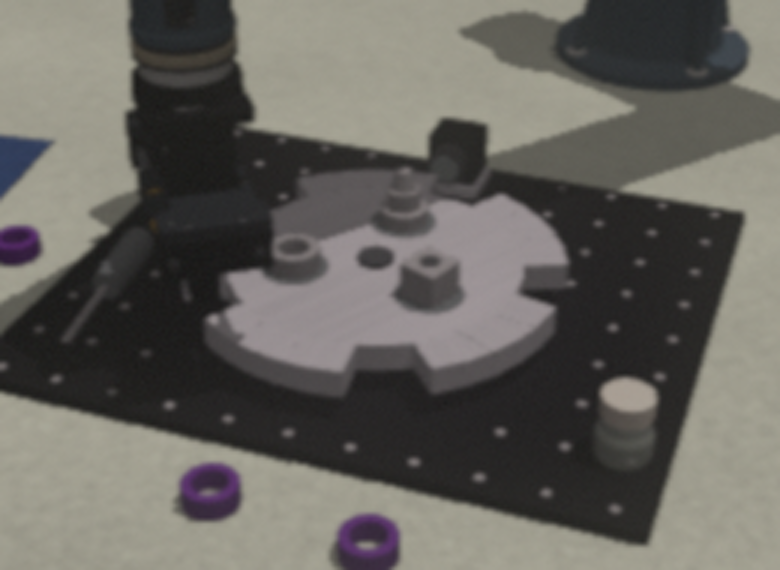

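>>> carry_out:
  series:
    - [0, -4, 0, 0, 0, 0, -1]
    - [0, -9, 0, 0, 0, 0, -1]
    - [0, -12, 0, 0, 0, 0, -1]
    - [0, -12, -6, 0, 0, 0, -1]
    - [0, -12, -25, 0, 0, 0, -1]
    - [0, -12, -60, 0, 0, 0, -1]
    - [0, -12, -105, 0, 0, 0, -1]
    - [0, -12, -150, 0, 0, 0, -1]

```text
time: 8.52
position: [0.6847, -0.1548, 0.1945]
tool_rot: [0.906, -0.424, 0.002, -0.001]
ft_force: [0.8, 0.4, 0.4]
grip_width: 0.0006
```

```bash
python3 - <<'E'
from h import *
o=robot.get_obs(); Rt=rot(o['tool_rot']); print(o['position'],o['q'],(Rt.T@(np.array([.35,-.45,.25])-o['position'])*1000).round())
E
```

```text
[ 0.68474517 -0.15484655  0.19454387] [-0.38207219  0.66089526  1.25048691  0.002163    1.2266441   2.06424518] [ 13. 446. -57.]
```

>>> carry_out:
  series:
    - [0, 20, -20, 0, 0, 0, -1]
    - [0, 65, -40, 0, 0, 0, -1]
    - [4, 120, -57, 0, 0, 0, -1]
    - [6, 175, -57, 0, 0, 0, -1]
    - [8, 230, -57, 0, 0, 0, -1]
    - [10, 280, -57, 0, 0, 0, -1]
    - [12, 320, -57, 0, 0, 0, -1]
    - [13, 340, -57, 0, 0, 0, -1]

```text
time: 9.52
position: [0.4302, -0.384, 0.2519]
tool_rot: [0.905, -0.425, 0.003, -0.001]
ft_force: [0.8, 0.1, -0.1]
grip_width: 0.0005
```

```bash
python3 - <<'E'
from meas import *
c=cam('top'); save(c,'t6.png'); print(robot.get_obs()['position'])
print(notches(c,cv2.cvtColor(c['pixels'],cv2.COLOR_RGB2GRAY)))
s=cam('scene'); save(s,'s6.png')
E
```

```text
[ 0.42927921 -0.38517401  0.25162351]
[(np.float64(27.8), 22.0), (np.float64(99.2), 22.0), (np.float64(171.2), 22.0), (np.float64(243.2), 22.0), (np.float64(315.5), 22.5)]
```

View pics/t6.png

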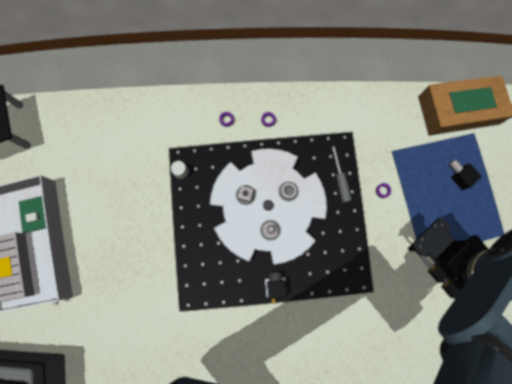

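Top view: the nozzle (270,230) now sits on the hub (268,205)–lens (275,276) line. The jar (180,169) and screwdriver (340,175) look unmoved. I'll measure all of this.

```bash
python3 - <<'E'
from meas import *
c=cam('top'); g=cv2.GaussianBlur(cv2.cvtColor(c['pixels'],cv2.COLOR_RGB2GRAY),(3,3),0)
th=np.radians(3.9); ex=np.array([np.cos(th),np.sin(th)]); ey=np.array([-np.sin(th),np.cos(th)])
for n,u,v in [('noz',270.5,229.5),('collar',289,190),('block',245.5,193.5)]:
    e,ax,P=circ(c,g,u,v,13,155,.052); d=P[:2]-C; print(n,np.round(e,1),np.round(ax,1),'board',(d@ex).round(4),(d@ey).round(4),'r',np.hypot(*d).round(4))
a=cv2.imread('pics/top0.png'); b=cv2.imread('pics/t6.png'); D=cv2.absdiff(a,b).max(2)
print('diff jar',D[155:185,165:195].max(),'driver',D[140:205,329:352].max())
E
```

```text
noz [270.2 229.6] [19.  19.3] board -0.0614 0.0004 r 0.0614
collar [288.1 191.1] [18.2 19. ] board 0.0305 -0.0536 r 0.0616
block [246.  194.5] [17.1 18.5] board 0.0315 0.0522 r 0.061
diff jar 6 driver 6
```

View pics/s6.png

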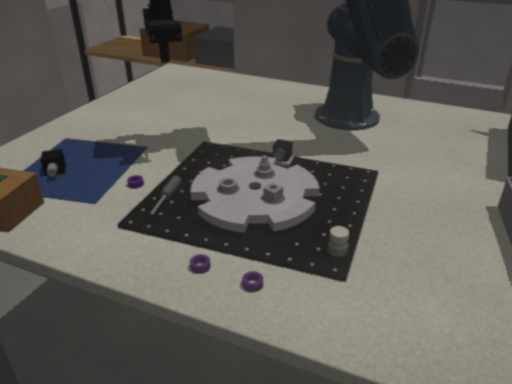

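The scene view shows the nozzle (264,167) standing in front of the camera (283,150), and all three parts are upright. The arm is clear, so I'm handing in.

```bash
python3 -c "
from rig import robot
print(robot.hand_in())"
```

```text
the job is handed in; nothing more can be done
None
```

The nozzle now stands in front of the inspection camera, and the job is handed in. I put the closed fingertips into a far-side rim notch and pushed the carousel about 59° clockwise. Then I backed off inside the notch, lifted out and moved the arm well clear, at about 9.5 s of the 64 s allowed.

My last checks, all from camera images:
- **Nozzle:** it measures x -61 mm, y about 0 mm in the board's frame. The line to the lens relies on a board angle fitted with up to 6 mm error at the corners, but the lens itself appeared within a few pixels of that line.
- **Other parts:** nozzle, collar and block each measure 61–62 mm from the axis, taken from their seat outlines. All three look upright in the scene view.
- **Carousel:** the notch angles were the same, within image accuracy, before and after I let go.
- **Jar and screwdriver:** the image around them is unchanged from the start.
- **Forces:** they stayed around 3 N at the moments I read them.

No check failed or disagreed. Hand-in reports no verdict.

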